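# Key the specimen holder onto the wear tester's drive pin

### The job

The round specimen holder on the wear tester is riding up on the drive pin. With a fingertip, turn the holder on its spindle until the notch in its rim stands over the pin, then press it down until it is fully home on the turntable, and take the hand away. Only push and press it, never lift the holder, and leave the loose things on the tester and the bench where they are.

Things in the scene. Friction and masses are not known exactly. Their poses are not given: they have to be found in the camera images.
- nut_top (a point): Centre of the flat top of the holder's brass clamp nut (26 mm across, 14 mm tall), on the upright axis about which the holder turns. The holder is an aluminium plate 120 mm across, 10 mm thick, with a cork sample clamped on it. The nut's top is 19 mm above the plate's top; 129 mm above the bench when the holder is seated, 10.7 mm higher at the start.
- holder (a joint): Angle in rad from the drive pin round to the notch, anticlockwise seen from above: 0 or a full turn (6.283) is notch over pin. The holder turns either way with no end stops, with light friction (0.04 N m), and stays where it is left. The turntable under it (dark steel, 164 mm across) is held still by the gear motor.
- holder_down (a joint): How far the holder has gone down, in m: 0 at the start, resting on the pin; 0.0107 fully seated; negative if lifted. A tight O-ring keeps it at its height: its weight does not move it. With the notch over the pin, 3 to 6 N straight down anywhere on it, best on the nut, presses it home, and it stays down; otherwise the pin stops it.
- notch (a point): Middle of the notch in the holder's rim, level with the plate's top, 55 mm from the turning axis. The notch is a slot 14 mm wide, open outwards and cut right through the plate, its floor 46 mm from the axis. The lug stands on the opposite side of the axis.
- pin (a point): Point on top of the drive pin, 55 mm from the axis. The pin is a level steel round bar 10 mm thick that points at the axis just above the turntable, 50 to 67 mm from the axis, held in a steel block (20 mm wide, 13 mm tall) on the turntable's edge beyond the holder's rim. The notch clears it by 2 mm each side; the pin's round top guides in a notch slightly farther off.
- lug (a point): Middle of the top of the holder's clamp lug: two upright steel ears near the rim, together 14 mm wide around the circle, 43.5 to 58.5 mm from the axis, 22 mm tall above the plate's top. This point is 51 mm from the axis, opposite the notch. Pushing its flank turns the holder. Its low ring clamp stands 5 mm above the plate, 41 to 44 mm from the axis.
- tester: The wear tester: a white box 280 mm deep and 370 mm wide, its steel deck 85 mm above the bench. Origin on the bench straight under the turning axis; x points away from its control panel, y towards the two wear arms, which are swung up and stand more than 130 mm from the axis, up to 320 mm above the bench. All fixed.
- spare_wheel: Spare abrasive wheel lying on the deck, 52 mm across, 13 mm high, loose; leave alone. Origin at the centre of its underside.
- weight_250: Small steel weight with a knob standing on the deck, 38 mm across, 42 mm high, loose; leave alone. Origin under its centre.
- weight_500: Larger steel weight on the bench, 48 mm across, 50 mm high, loose; leave alone. Origin under its centre.
- blank_a: Thin wooden sample disc on the bench, 85 mm across, 6 mm high, loose; leave alone.
- blank_b: Grey mineral sample disc on the bench, 85 mm across, 10 mm high, loose; leave alone.
- brush: Dusting brush lying on the bench, 170 mm long, loose; leave alone.
- grit_jar: Jar on the bench, 54 mm across, 75 mm high, loose; leave alone. Origin under its centre.
- spanner: Spanner lying on the bench, 150 mm long, loose; leave alone.

How it is judged (in metres and radians):
On the way:
1. the notch has been turned over the pin (horizontal distance between notch and pin below 0.006 m), for 0.05 s.
At the end, for the whole second after the job is handed in: The holder is down on the turntable (pressed down by more than 9 mm of its 10.7 mm) with the notch within 4 mm of the pin, at rest, and every loose bystander is within 20 mm of where it began (value of joint holder_down above 0.009 m and horizontal distance between notch and pin below 0.004 m and velocity of joint holder_down below 0.005 m/s and distance of each of spare_wheel, weight_250, weight_500, blank_a, blank_b, brush, grit_jar, spanner from where it was at the start of the episode below 0.02 m); the robot touches nothing.
It fails at once if the holder was lifted more than 3 mm (value of joint holder_down below -0.003 m).
It fails at once if a bystander was moved by more than 20 mm (distance of any of spare_wheel, weight_250, weight_500, blank_a, blank_b, brush, grit_jar, spanner from where it was at the start of the episode above 0.02 m).
It also fails if it takes over 48 s, if anything falls off the work surface, if the arm or the gripper's body presses on something with over 40 N, if the wrist force passes 120 N, or if a joint passes its speed limit or range.

### The arm

A 6-joint arm with a two-finger parallel gripper is mounted at the origin on the work surface. World frame = base frame: x ahead of the robot, y to its left, z up, the work surface at z = 0. Lengths are in m, angles in degrees, forces in N, time in s.
With the tool pointing down it reaches from about 0.3 to 0.75 m from the base axis. Payload 8.5 kg.
Tool frame: the origin (TCP) lies on the centre line of the jaws, within the pads' length; the fingertips stand 17 mm ahead of it and the grasp point (between the pads) lies 2 mm behind it (env.tip_extent is the distance from the TCP to the fingertips, in m); z points along the fingers, y is the direction in which the jaws open and shut (so a half turn about z gives the same grasp; the last joint's range is limited). The gripper opens to 85 mm and grips with 20 to 120 N. Pads are 22 mm wide; open, the fingers measure 114 mm over their backs; the gripper's body (76 mm by 85 mm) begins 54 mm behind the grasp point. The pads swing forward as they close: fully open they stand 13 mm farther back than shut.
Start: joints at [-87.565, 21.807, 74.336, -0, 83.858, -12.336], TCP at [0.14, -0.532, 0.248] pointing down, gripper open.
Joint ranges: [-178.18, 178.18], [-50.72, 133.34], [12.68, 142.11], [-81.47, 261.47], [9.98, 163.14], [-165.26, 165.26]. Speed limits (degrees/s): [136.94, 136.94, 180, 180, 180, 180].

### API

Orientations are given as a 3x3 rotation matrix whose columns are the frame's x, y, z axes.
In Python, from rig import telemetry, get_image, camera_params, close_job, env gives the robot as it stands.
- The arm moves only by the tool apply_moves, never from a script. Its argument "motion" is a list of rows, each an object of numbers: "tx", "ty", "tz": the shift along the tool's x, y, z in cm; "turn": the turn about the tool's z in degrees; "jaw": the gripper's target within -1 to 1 (fully open at 1, half-way at 0, shut at -1). In form: [{"tx": .., "ty": .., "tz": .., "turn": .., "jaw": ..}, ...]. A call has 1 to 5 rows; each row is the pose to reach, as a shift and turn from the pose measured when the call began, along the tool's axes at that moment; what a row does not reach only later rows make up. A row lasts 1/12 s, in which the tool goes at most 41.7 mm and 7.16 degrees, less where a joint would pass 70% of its speed; a pose out of reach is approached as far as the arm can. A call with a gripper value outside its range is refused whole. The fingers move at their own pace and stop on an object; "squeeze" is the grip in N (left out, the last holds). Time passes only in rows, so rows that repeat a pose let the fingers close. It gives the time, the measured TCP pose, the force and the opening at its end, in the units of the state.
- telemetry.observe(): the state, without advancing time (a new reading comes with each control period).
- get_image(name): name is "scene" or "top"; returns (picture, depth): 384x512x3 uint8, red, green, blue; 384x512 float32, m along the optical axis (not along the pixel's ray), 0 where there is no reading.
- camera_params(name): a dict with "fx", "fy", "cx", "cy" (pixels), "rvec" (rotation vector, rad) and "tvec" (3), from world to camera coordinates, as OpenCV has them. Camera axes: x right, y down, z forward; pixel columns grow to the right and rows downward; lengths in m; the calibration is good to about 2 mm. A picture is of the moment at which its call begins. camera_params takes no time and is no camera call.
- close_job(): hands the job in, once; it reports no verdict.
The state is a dict: "time_s": time; "q": joint angles; "qvel": joint speeds; "joint_efforts": joint torques, N m; "position": TCP position; "tool_rot": TCP orientation; "ft_force": force on the tool from outside, world axes, zero at the start; "wrist_torque": the same for the moment, N m; "grip_width": finger opening in m.
Only numpy, scipy, OpenCV 4.12 (cv2) and the standard library are available. Lean on these libraries where they do the work, as an engineer would, in place of code of your own. Each camera call takes 0.05 s, during which the arm holds its last target. There are 200 camera calls.

## Working session

There is one attempt and no reset: what is moved stays moved. The work goes in short steps, Python scripts to look and compute and a tool call to move; the robot and the scene stay as the last step left them, time stands still between calls to the robot, and variables do not carry over. Pictures are saved under pics/ and viewed, about 8 in all and at most 12, crops included, and the job is handed in when it is done.

Besides the shell and the picture viewer there is one more tool, called after ">>>" as name(argument=value, ...), one argument or row to a line, values as JSON. apply_moves: Moves the arm, as the interface text tells. Its arguments: {"type":"object","properties":{"motion":{"type":"array"},"squeeze":{"type":"number"}},"required":["motion"]}

```bash
mkdir -p pics; cat > h.py <<'E'
import numpy as np, cv2
from rig import telemetry, get_image, camera_params, close_job, env
def cam(n):
    p=camera_params(n); K=np.array([[p['fx'],0,p['cx']],[0,p['fy'],p['cy']],[0,0,1.]])
    R=cv2.Rodrigues(np.array(p['rvec'],float))[0]; return K,R,np.array(p['tvec'],float).ravel()
def ray(n,u,v,z):
    K,R,t=cam(n); d=R.T@np.linalg.solve(K,[u,v,1.]); c=-R.T@t
    return c+d*(z-c[2])/d[2]
def proj(n,X):
    K,R,t=cam(n); q=K@(R@np.array(X,float)+t); return q[:2]/q[2]
def cloud(n,depth):
    K,R,t=cam(n); v,u=np.mgrid[:depth.shape[0],:depth.shape[1]]
    P=np.stack([(u-K[0,2])/K[0,0]*depth,(v-K[1,2])/K[1,1]*depth,depth],-1)
    return (P-t)@R
E
python3 - <<'E'
from h import *
for n in('top','scene'):
    im,d=get_image(n); np.save(f'pics/{n}0.npy',d); cv2.imwrite(f'pics/{n}0.png',im[...,::-1])
    K,R,t=cam(n); print(n,K[0,0],-R.T@t,R[2])
print(telemetry.observe())
E
```

```text
top 369.10039165251976 [0.24385535 0.01289981 1.31212127] [ 0.20890658 -0.02874227 -0.97751313]
scene 386.3505630044908 [1.20135551 0.13655836 0.790934  ] [-0.71264893 -0.12561614 -0.69018265]
{'time_s': 0.1, 'q': array([-8.75644982e+01,  2.18368293e+01,  7.43767864e+01,  1.61946030e-03,
        8.38578057e+01, -1.23370203e+01]), 'qvel': array([-0.00840259, -0.10840266, -0.12184161,  0.04194669, -0.04131698,
       -0.00680943]), 'joint_efforts': array([ 2.02227820e-03, -4.49223804e+01, -2.31658083e+01, -2.39091087e-04,
        3.59057813e-03,  1.83343985e-05]), 'position': array([ 0.14022339, -0.5315947 ,  0.24779766]), 'tool_rot': array([[ 9.66946563e-01,  2.54979104e-01, -2.48940266e-05],
       [ 2.54978936e-01, -9.66945804e-01,  1.24660641e-03],
       [ 2.93787410e-04, -1.21174923e-03, -9.99999223e-01]]), 'ft_force': array([0.85369786, 0.00179314, 0.62802781]), 'wrist_torque': array([-0.0045057 ,  0.02166991,  0.02234049]), 'grip_width': 0.08523694937986086}
```

View pics/top0.png

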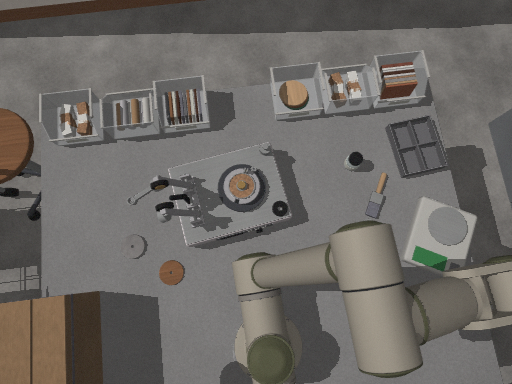

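View pics/scene0.png

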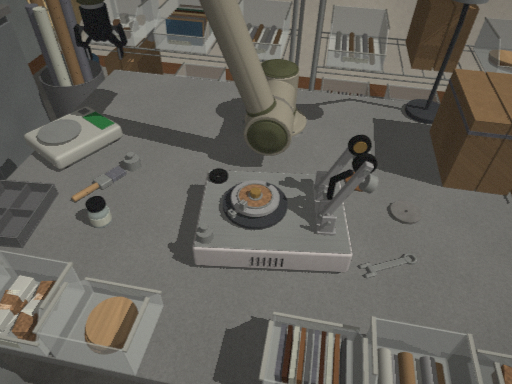

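The tester is centred at about (240,185) in the top view and (255,200) in the scene view. I'll enlarge the holder in both.

```bash
python3 - <<'E'
from h import *
a=cv2.imread('pics/top0.png')[155:220,205:290]; b=cv2.imread('pics/scene0.png')[165:240,205:305]
a=cv2.resize(a,(785,600),interpolation=cv2.INTER_CUBIC)
b=cv2.resize(b,(800,600),interpolation=cv2.INTER_CUBIC)
cv2.imwrite('pics/c_top.png',a);cv2.imwrite('pics/c_scene.png',b)
P=cloud('top',np.load('pics/top0.npy'))
z=P[...,2]; 
print(np.round(z[170:206:2,218:268:2]*1000).astype(int))
E
```

```text
[[  86   87   86   87  104  101   98  102  124  121  120  123  124  144
   141  130  101  112  116  107   99   86   86   87   83]
 [  87   89   82  104   99  104  120  122  124  118  126  128  118  133
   143  125  124  121  106  101  102   86   84   86   84]
 [  81   85  104  104  103  123  124  121  121  126  126  126  126  128
   126  128  121  122  123   97   95  105   83   83   90]
 [  85   84   99  104  101  120  119  126  126  129  124  127  125  123
   123  118  127  123  121  123  104  101  101   86   85]
 [  89   98  103   99  122  121  128  126  123  124  128  123  124  126
   126  126  125  126  125  121  101  104  101   86   82]
 [  87  102  102  103  119  122  125  123  124  125  128  124  126  128
   123  128  122  124  125  122  117   98  102  102   85]
 [ 101  102  107  120  120  125  126  130 1312  126  140  145  141  141
   127  123  123  124  128  123  123  105  101  106   87]
 [ 101   99  106  125  123  130  122  124  123  125  139  140  137  143
   128  128  123  123  124  121  124   97  103  104   87]
 [ 105  102   99  124  121  128  124  127  127  127  138  13
[... 540 characters left out ...]
312  129  120  124  122  105   99   98   98   88]
 [  86   98  102  102  100  126  123  119  128  124  126  123  122  120
   125  124  122  119  120  117  103  101   97   86   84]
 [  85  103  100   98  102  121  122  128  121  120  122  124  125  126
   121  126  119  122  120   99  102  102   97   84   83]
 [  85   85  102  100  102  101  115  122  118  103  105  117  121  121
   122  121  121  116  100  100  100  103   88   87   86]
 [  90   86   88  103  102  101  101  103  114  103  100  123  117  122
   117  121  102  100   97  104   97  104   84   82   87]
 [  87   87   82   99  101   99   98   99  100  101  100   98  103  103
   104   99   98  103  102  104  102   88   87   85   86]]
```

View pics/c_top.png

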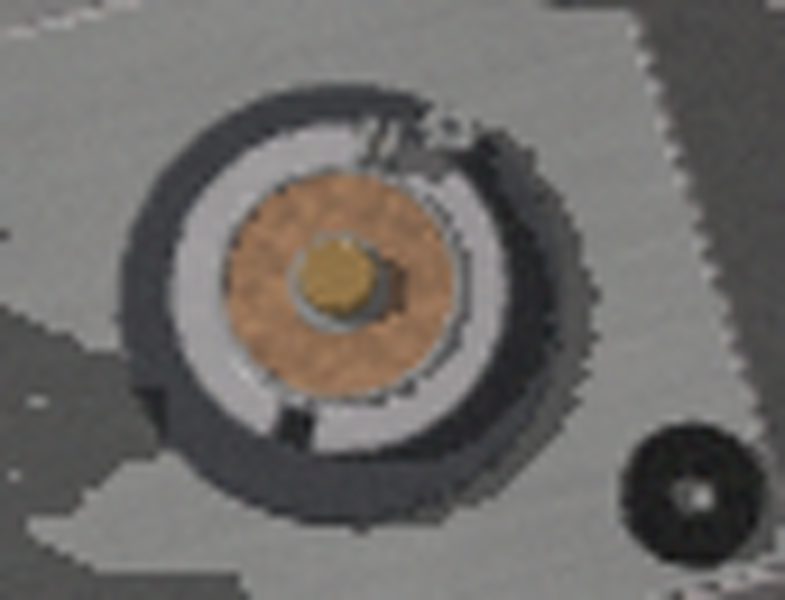

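View pics/c_scene.png

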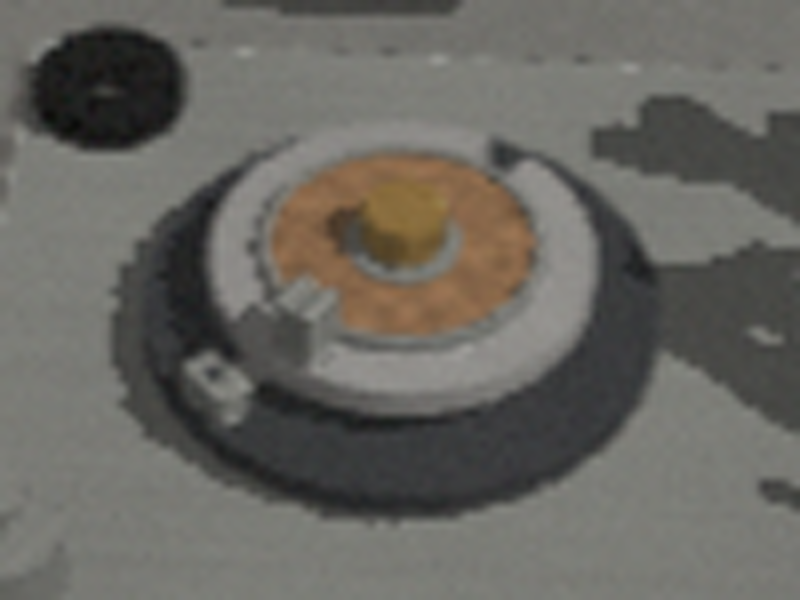

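Top crop: nut at (338,272), notch (296,428), lug about (385,140), pin block about (450,125). Scene crop: nut (403,205), lug top (308,297), block (217,380), notch (510,152).

```bash
python3 - <<'E'
from h import *
def pt(n,c,z):
    s=785/85 if n=='top' else 8; o=(205,155) if n=='top' else (205,165)
    return ray(n,(c[0]+.5)/s-.5+o[0],(c[1]+.5)/s-.5+o[1],z)
D={'top':dict(nut=((338,268),.1397),notch=((296,428),.1207),lug=((385,137),.1427),block=((450,122),.113)),
'scene':dict(nut=((403,195),.1397),notch=((512,155),.1207),lug=((308,295),.1427),block=((219,375),.113))}
for n in D:
    c=None
    for k,(u,z) in D[n].items():
        p=pt(n,u,z)
        if c is None:c=p
        d=p-c; print(n,k,p.round(4),'r',np.hypot(d[0],d[1]).round(4),'ang',np.degrees(np.arctan2(d[1],d[0])).round(1))
# tester edges via depth deck
for n in D:
    P=cloud(n,np.load(f'pics/{n}0.npy')); m=(abs(P[...,2]-.085)<.006)&(abs(P[...,0]-.45)<.3)&(abs(P[...,1]-.1)<.4)
    m=cv2.morphologyEx(m.astype('u1'),cv2.MORPH_OPEN,np.ones((3,3)))
    k,l,st,_=cv2.connectedComponentsWithStats(m); i=1+st[1:,4].argmax()
    print(n,cv2.minAreaRect((P[l==i][:,:2]*1000).astype('f4')))
    t=(abs(P[...,2]-.101)<.007)&(np.hypot(P[...,0]-c[0],P[...,1]-c[1])<.1)
    print(cv2.minEnclosingCircle((P[t][:,:2]*1000).astype('f4')))
    for nm,b in(('tall',P[...,2]>.135),):
        q=P[b&(np.hypot(P[...,0]-c[0],P[...,1]-c[1])<.07)&(P[...,2]<.2)]; r=q-c; r=r[np.hypot(r[:,0],r[:,1])>.03]
        print('lug pts',len(r),np.median(r,0), np.degrees(np.arctan2(np.median(r[:,1]),np.median(r[:,0]))))
E
```

```text
top nut [0.53   0.0215 0.1397] r 0.0 ang 0.0
top notch [0.4784 0.0434 0.1207] r 0.0561 ang 157.1
top lug [ 0.5748 -0.0007  0.1427] r 0.05 ang -26.4
top block [ 0.5858 -0.0253  0.113 ] r 0.0729 ang -40.0
scene nut [0.523  0.0213 0.1397] r 0.0 ang 0.0
scene notch [0.4777 0.0486 0.1207] r 0.0529 ang 148.9
scene lug [0.5741 0.0024 0.1427] r 0.0544 ang -20.3
scene block [ 0.5838 -0.0229  0.113 ] r 0.0752 ang -36.0
top ((521.05615234375, 66.77134704589844), (278.3876953125, 367.91961669921875), 8.330183982849121)
((527.8341064453125, 21.8780574798584), 82.25489044189453)
lug pts 16 [ 0.05023389 -0.01931961  0.00389358] -21.036399792025243
scene ((522.6671142578125, 68.10841369628906), (276.498779296875, 366.3729248046875), 8.216452598571777)
((528.3821411132812, 23.451990127563477), 83.32948303222656)
lug pts 44 [ 0.05444266 -0.01869925  0.00122895] -18.955902174121107
```

```bash
cat >> h.py <<'E'
C=np.array([.5275,.022])
def go(x,y,z,yaw,s=None):
    """cm shift and turn from the present pose to a world pose (yaw of tool x)"""
    s=s or telemetry.observe(); R=s['tool_rot']; d=R.T@(np.array([x,y,z])-s['position'])*100
    a=np.degrees(np.arctan2(R[1,0],R[0,0])); t=-((yaw-a+180)%360-180)
    return d.round(2),round(t,1)
def lugpose(th,z,r=.051): # straddle: tool x points inward
    a=np.radians(th); return go(C[0]+r*np.cos(a),C[1]+r*np.sin(a),z,th+180)
E
python3 -c "
from h import *
print(lugpose(-24.5,.23))"
```

```text
(array([ 55.51, -40.42,   1.85]), np.float64(-140.7))
```

>>> apply_moves(
  motion=[
    {"tx": 55.5, "ty": -40.4, "tz": 0, "turn": -140, "jaw": -0.3},
    {"tx": 55.5, "ty": -40.4, "tz": 0, "turn": -140, "jaw": -0.3},
    {"tx": 55.5, "ty": -40.4, "tz": 0, "turn": -140, "jaw": -0.3},
    {"tx": 55.5, "ty": -40.4, "tz": 0, "turn": -140, "jaw": -0.3},
    {"tx": 55.5, "ty": -40.4, "tz": 0, "turn": -140, "jaw": -0.3},
  ],
)

```text
time_s: 0.52
position: [0.2725, -0.3684, 0.2481]
tool_rot: [[0.631, 0.776, 0.0], [0.776, -0.631, 0.001], [0.001, -0.0, -1.0]]
ft_force: [0.6, -0.3, 0.2]
grip_width: 0.0301
```

```bash
python3 -c "
from h import *
print(lugpose(-24.5,.23))"
```

```text
(array([47.67,  0.1 ,  1.85]), np.float64(-104.6))
```

>>> apply_moves(
  motion=[
    {"tx": 47.7, "ty": 0.1, "tz": 0, "turn": -104, "jaw": -0.3},
    {"tx": 47.7, "ty": 0.1, "tz": 0, "turn": -104, "jaw": -0.3},
    {"tx": 47.7, "ty": 0.1, "tz": 0, "turn": -104, "jaw": -0.3},
    {"tx": 47.7, "ty": 0.1, "tz": 0, "turn": -104, "jaw": -0.3},
    {"tx": 47.7, "ty": 0.1, "tz": 0, "turn": -104, "jaw": -0.3},
  ],
)

```text
time_s: 0.93
position: [0.4041, -0.2068, 0.2484]
tool_rot: [[0.057, 0.998, 0.0], [0.998, -0.057, 0.001], [0.001, 0.0, -1.0]]
ft_force: [0.3, -1.5, 0.4]
grip_width: 0.03
```

```bash
python3 -c "
from h import *
print(lugpose(-24.5,.23))"
```

```text
(array([21.69, 15.77,  1.85]), np.float64(-68.8))
```

>>> apply_moves(
  motion=[
    {"tx": 21.7, "ty": 15.8, "tz": 1.8, "turn": -69, "jaw": -0.3},
    {"tx": 21.7, "ty": 15.8, "tz": 1.8, "turn": -69, "jaw": -0.3},
    {"tx": 21.7, "ty": 15.8, "tz": 1.8, "turn": -69, "jaw": -0.3},
    {"tx": 21.7, "ty": 15.8, "tz": 1.8, "turn": -69, "jaw": -0.3},
    {"tx": 21.7, "ty": 15.8, "tz": 1.8, "turn": -69, "jaw": -0.3},
  ],
)

```text
time_s: 1.35
position: [0.5355, -0.0455, 0.2343]
tool_rot: [[-0.538, 0.843, -0.0], [0.843, 0.538, 0.001], [0.001, 0.0, -1.0]]
ft_force: [1.0, -1.1, 0.3]
grip_width: 0.0301
```

```bash
python3 -c "
from h import *
print(lugpose(-24.5,.20))"
```

```text
(array([1.84, 5.73, 3.43]), np.float64(-32.9))
```

>>> apply_moves(
  motion=[
    {"tx": 1.8, "ty": 5.7, "tz": 3.4, "turn": -33, "jaw": -0.3},
    {"tx": 1.8, "ty": 5.7, "tz": 3.4, "turn": -33, "jaw": -0.3},
    {"tx": 1.8, "ty": 5.7, "tz": 3.4, "turn": -33, "jaw": -0.3},
    {"tx": 1.8, "ty": 5.7, "tz": 3.4, "turn": -33, "jaw": -0.3},
    {"tx": 1.8, "ty": 5.7, "tz": 3.4, "turn": -33, "jaw": -0.3},
  ],
)

```text
time_s: 1.77
position: [0.5738, 0.001, 0.1994]
tool_rot: [[-0.914, 0.407, -0.002], [0.407, 0.914, 0.001], [0.002, 0.0, -1.0]]
ft_force: [-0.0, -0.4, -0.7]
grip_width: 0.0303
```

```bash
python3 -c "
from h import *
print(lugpose(-24.5,.145))
im,d=get_image('scene'); b=im[130:245,190:340,::-1]
cv2.imwrite('pics/s1.png',cv2.resize(b,(750,575),interpolation=cv2.INTER_CUBIC))"
```

```text
(array([-0.03, -0.02,  5.44]), np.float64(0.5))
```

View pics/s1.png

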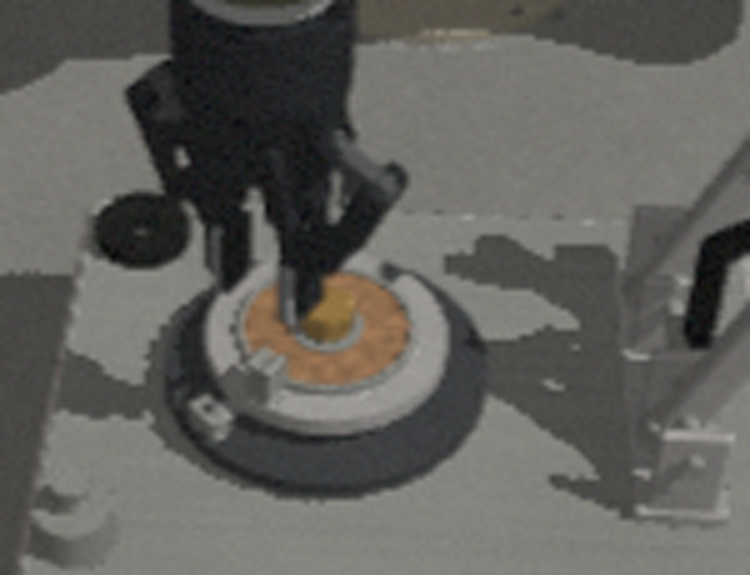

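The fingertips, at about (232,285) and (300,320), straddle a spot straight above the lug at (265,360). I'll go down around it.

>>> apply_moves(
  motion=[
    {"tx": 0, "ty": 0, "tz": 2, "turn": 0, "jaw": -0.3},
    {"tx": 0, "ty": 0, "tz": 3.5, "turn": 0, "jaw": -0.3},
    {"tx": 0, "ty": 0, "tz": 4.4, "turn": 0, "jaw": -0.3},
    {"tx": 0, "ty": 0, "tz": 5.0, "turn": 0, "jaw": -0.3},
    {"tx": 0, "ty": 0, "tz": 5.4, "turn": 0, "jaw": -0.3},
  ],
)

```text
time_s: 2.23
position: [0.5737, 0.0007, 0.1452]
tool_rot: [[-0.914, 0.405, -0.002], [0.405, 0.914, 0.001], [0.002, 0.0, -1.0]]
ft_force: [-0.8, 0.3, -0.5]
grip_width: 0.0298
```

```bash
cat >> h.py <<'E'
def arc(step,n=5,z=.145):
    s=telemetry.observe(); R=s['tool_rot']; th=np.degrees(np.arctan2(R[1,0],R[0,0]))-180
    print('th',th,s['ft_force'].round(1))
    for i in range(1,n+1): print(lugpose(th+step*i,z))
E
python3 -c "
from h import *
arc(-7)"
```

```text
th -23.921691915706333 [-0.8  0.3 -0.5]
(array([ 0.02, -0.55,  0.02]), np.float64(7.0))
(array([ 0.13, -1.16,  0.02]), np.float64(14.0))
(array([ 0.32, -1.76,  0.02]), np.float64(21.0))
(array([ 0.58, -2.32,  0.02]), np.float64(28.0))
(array([ 0.9 , -2.85,  0.02]), np.float64(35.0))
```

>>> apply_moves(
  motion=[
    {"tx": 0.02, "ty": -0.6, "tz": 0, "turn": 7, "jaw": -0.3},
    {"tx": 0.14, "ty": -1.2, "tz": 0, "turn": 14, "jaw": -0.3},
    {"tx": 0.33, "ty": -1.8, "tz": 0, "turn": 21, "jaw": -0.3},
    {"tx": 0.6, "ty": -2.35, "tz": 0, "turn": 28, "jaw": -0.3},
    {"tx": 0.92, "ty": -2.9, "tz": 0, "turn": 35, "jaw": -0.3},
  ],
)

```text
time_s: 2.65
position: [0.5537, -0.0223, 0.1457]
tool_rot: [[-0.51, 0.86, -0.001], [0.86, 0.51, 0.001], [0.001, -0.0, -1.0]]
ft_force: [1.2, 0.5, -0.9]
grip_width: 0.0297
```

```bash
python3 -c "
from h import *
arc(-7)"
```

```text
th -59.31249380445229 [ 1.2  0.5 -0.9]
(array([ 0.08, -0.62,  0.07]), np.float64(7.0))
(array([ 0.19, -1.23,  0.07]), np.float64(14.0))
(array([ 0.38, -1.82,  0.07]), np.float64(21.0))
(array([ 0.64, -2.39,  0.07]), np.float64(28.0))
(array([ 0.96, -2.92,  0.07]), np.float64(35.0))
```

>>> apply_moves(
  motion=[
    {"tx": 0.08, "ty": -0.6, "tz": 0.05, "turn": 7, "jaw": -0.3},
    {"tx": 0.19, "ty": -1.2, "tz": 0.05, "turn": 14, "jaw": -0.3},
    {"tx": 0.38, "ty": -1.8, "tz": 0.05, "turn": 21, "jaw": -0.3},
    {"tx": 0.64, "ty": -2.4, "tz": 0.05, "turn": 28, "jaw": -0.3},
    {"tx": 0.96, "ty": -2.9, "tz": 0.05, "turn": 35, "jaw": -0.3},
  ],
)

```text
time_s: 3.07
position: [0.5241, -0.0291, 0.1459]
tool_rot: [[0.082, 0.997, 0.001], [0.997, -0.082, 0.001], [0.001, 0.001, -1.0]]
ft_force: [0.9, -0.4, -1.3]
grip_width: 0.0298
```

```bash
python3 -c "
from h import *
arc(-7)
im,d=get_image('scene'); b=im[130:245,190:340,::-1]
cv2.imwrite('pics/s2.png',cv2.resize(b,(750,575),interpolation=cv2.INTER_CUBIC))"
```

```text
th -94.71340442060125 [ 0.9 -0.4 -1.3]
(array([ 0.06, -0.7 ,  0.09]), np.float64(7.0))
(array([ 0.17, -1.31,  0.09]), np.float64(14.0))
(array([ 0.36, -1.91,  0.09]), np.float64(21.0))
(array([ 0.62, -2.47,  0.08]), np.float64(28.0))
(array([ 0.94, -3.  ,  0.08]), np.float64(35.0))
```

View pics/s2.png

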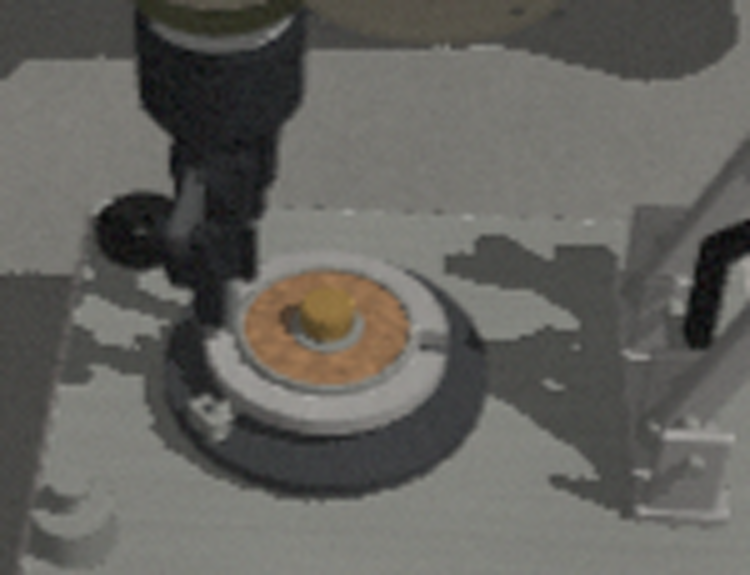

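The notch is now at (432,340), so the holder is turning clockwise as intended. The pin block is at (210,412).

>>> apply_moves(
  motion=[
    {"tx": 0.06, "ty": -0.65, "tz": 0.08, "turn": 7, "jaw": -0.3},
    {"tx": 0.17, "ty": -1.3, "tz": 0.08, "turn": 14, "jaw": -0.3},
    {"tx": 0.36, "ty": -1.9, "tz": 0.08, "turn": 21, "jaw": -0.3},
    {"tx": 0.62, "ty": -2.45, "tz": 0.08, "turn": 28, "jaw": -0.3},
    {"tx": 0.94, "ty": -3.0, "tz": 0.08, "turn": 35, "jaw": -0.3},
  ],
)

```text
time_s: 3.53
position: [0.4945, -0.0171, 0.1457]
tool_rot: [[0.647, 0.762, 0.002], [0.762, -0.647, -0.0], [0.001, 0.002, -1.0]]
ft_force: [-0.3, 0.3, 0.7]
grip_width: 0.0299
```

```bash
python3 -c "
from h import *
arc(-7)"
```

```text
th -130.34426107018206 [-0.3  0.3  0.7]
(array([ 0.06, -0.64,  0.07]), np.float64(7.0))
(array([ 0.17, -1.25,  0.07]), np.float64(14.0))
(array([ 0.36, -1.85,  0.07]), np.float64(21.0))
(array([ 0.61, -2.41,  0.07]), np.float64(28.0))
(array([ 0.94, -2.95,  0.07]), np.float64(35.0))
```

>>> apply_moves(
  motion=[
    {"tx": 0.06, "ty": -0.65, "tz": 0.07, "turn": 7, "jaw": -0.3},
    {"tx": 0.17, "ty": -1.25, "tz": 0.07, "turn": 14, "jaw": -0.3},
    {"tx": 0.36, "ty": -1.85, "tz": 0.07, "turn": 21, "jaw": -0.3},
    {"tx": 0.62, "ty": -2.4, "tz": 0.07, "turn": 28, "jaw": -0.3},
    {"tx": 0.94, "ty": -2.95, "tz": 0.07, "turn": 35, "jaw": -0.3},
  ],
)

```text
time_s: 3.95
position: [0.4784, 0.009, 0.1455]
tool_rot: [[0.968, 0.249, 0.003], [0.249, -0.968, -0.001], [0.003, 0.002, -1.0]]
ft_force: [0.2, -0.9, 0.4]
grip_width: 0.0302
```

```bash
python3 -c "
from h import *
arc(-5.5)"
```

```text
th -165.55492086937778 [ 0.2 -0.9  0.4]
(array([ 0.  , -0.52,  0.05]), np.float64(5.5))
(array([ 0.07, -1.01,  0.05]), np.float64(11.0))
(array([ 0.19, -1.48,  0.05]), np.float64(16.5))
(array([ 0.35, -1.94,  0.05]), np.float64(22.0))
(array([ 0.55, -2.39,  0.05]), np.float64(27.5))
```

>>> apply_moves(
  motion=[
    {"tx": 0.02, "ty": -0.6, "tz": 0.05, "turn": 7, "jaw": -0.3},
    {"tx": 0.12, "ty": -1.2, "tz": 0.05, "turn": 14, "jaw": -0.3},
    {"tx": 0.32, "ty": -1.8, "tz": 0.05, "turn": 21, "jaw": -0.3},
    {"tx": 0.58, "ty": -2.4, "tz": 0.05, "turn": 28, "jaw": -0.3},
    {"tx": 0.9, "ty": -2.95, "tz": 0.05, "turn": 35, "jaw": -0.3},
  ],
)

```text
time_s: 4.37
position: [0.4799, 0.04, 0.1455]
tool_rot: [[0.935, -0.354, 0.003], [-0.354, -0.935, -0.001], [0.004, 0.0, -1.0]]
ft_force: [0.0, -1.2, 0.6]
grip_width: 0.0299
```

```bash
python3 -c "
from h import *
arc(-5.5)
im,d=get_image('scene'); b=im[165:240,205:305,::-1]
cv2.imwrite('pics/s3.png',cv2.resize(b,(800,600),interpolation=cv2.INTER_CUBIC))"
```

```text
th -200.7602695271976 [ 0.  -1.2  0.6]
(array([ 0.01, -0.49,  0.05]), np.float64(5.5))
(array([ 0.08, -0.97,  0.05]), np.float64(11.0))
(array([ 0.2 , -1.45,  0.05]), np.float64(16.5))
(array([ 0.36, -1.91,  0.05]), np.float64(22.0))
(array([ 0.56, -2.36,  0.05]), np.float64(27.5))
```

View pics/s3.png

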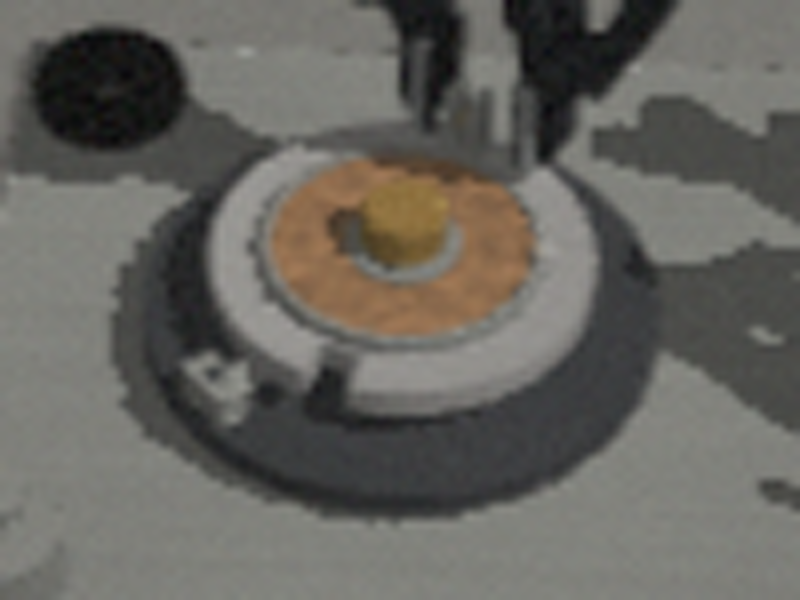

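```bash
python3 -c "
from h import *
f=lambda c,z:ray('scene',(c[0]+.5)/8-.5+205,(c[1]+.5)/8-.5+165,z)
for c in((338,357),(334,368)):
    p=f(c,.1207)[:2]-C; print(p,np.hypot(*p),np.degrees(np.arctan2(p[1],p[0])))
for a in (-36,-39,-42):
    r=np.radians(a); print(a,[(((proj('scene',[C[0]+q*np.cos(r),C[1]+q*np.sin(r),z])-[205,165]+.5)*8-.5)).round() for q,z in((.046,.1207),(.055,.1207),(.060,.1207),(.05,.1057),(.077,.113))])
im,d=get_image('top'); b=im[155:220,205:290,::-1]
cv2.imwrite('pics/t3.png',cv2.resize(b,(785,600),interpolation=cv2.INTER_CUBIC))"
```

```text
[ 0.04891251 -0.00999723] 0.0499237203974475 -11.551584303723647
[ 0.05357797 -0.01025713] 0.0545509653016594 -10.837748753324632
-36 [array([291., 321.]), array([268., 336.]), array([256., 344.]), array([281., 362.]), array([213., 389.])]
-39 [array([285., 317.]), array([262., 330.]), array([249., 338.]), array([275., 357.]), array([205., 382.])]
-42 [array([281., 312.]), array([256., 325.]), array([243., 332.]), array([270., 352.]), array([197., 374.])]
```

>>> apply_moves(
  motion=[
    {"tx": 0.01, "ty": -0.45, "tz": 0.05, "turn": 5, "jaw": -0.3},
    {"tx": 0.07, "ty": -0.9, "tz": 0.05, "turn": 10, "jaw": -0.3},
    {"tx": 0.17, "ty": -1.35, "tz": 0.05, "turn": 15, "jaw": -0.3},
    {"tx": 0.3, "ty": -1.75, "tz": 0.05, "turn": 20, "jaw": -0.3},
    {"tx": 0.47, "ty": -2.15, "tz": 0.05, "turn": 25, "jaw": -0.3},
  ],
)

```text
time_s: 4.88
position: [0.4924, 0.0586, 0.1453]
tool_rot: [[0.703, -0.712, 0.004], [-0.712, -0.703, -0.001], [0.004, -0.002, -1.0]]
ft_force: [-1.3, -0.4, 0.0]
grip_width: 0.0299
```

```bash
python3 -c "
from h import *
arc(-1,5)
im,d=get_image('scene'); b=im[185:225,215:265,::-1]
cv2.imwrite('pics/s4.png',cv2.resize(b,(750,600),interpolation=cv2.INTER_CUBIC))"
```

```text
th -225.36249060402253 [-1.3 -0.4  0. ]
(array([-0.03, -0.02,  0.03]), np.float64(1.0))
(array([-0.03, -0.11,  0.03]), np.float64(2.0))
(array([-0.02, -0.19,  0.03]), np.float64(3.0))
(array([-0.02, -0.28,  0.03]), np.float64(4.0))
(array([-0.01, -0.37,  0.03]), np.float64(5.0))
```

View pics/s4.png

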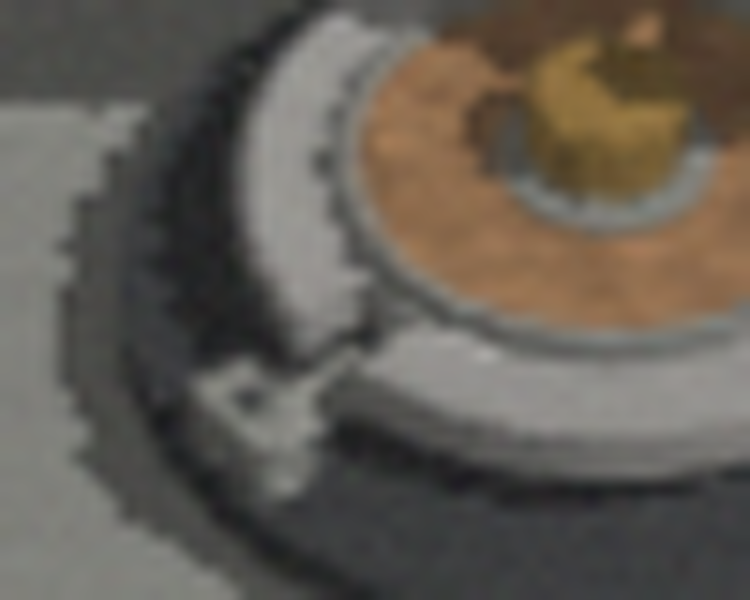

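The pin shows as a bright bar from (290,395) to (352,358), running into the notch. The notch mouth corners are near (300,360) and (345,388). Next I work out the angles.

```bash
python3 -c "
from h import *
f=lambda c,z:ray('scene',(c[0]+.5)/15-.5+215,(c[1]+.5)/15-.5+185,z)
for n,c,z in(('pin end',(350,357),.110),('pin root',(295,393),.110),('block',(243,398),.113),('mouth L',(298,362),.1207),('mouth R',(352,382),.1207),('floor',(368,325),.1207),('nut',(608,100),.1397)):
    p=f(c,z)[:2]-C; print(n,p.round(4),np.hypot(*p).round(4),np.degrees(np.arctan2(p[1],p[0])).round(1))
for a in (-34,-36,-38,-40):
    r=np.radians(a); e=np.array([-np.sin(r),np.cos(r)])*.007; u=np.array([np.cos(r),np.sin(r)])
    P=lambda q,z,k=0: ((proj('scene',[*(C+q*u+k*e),z])-[215,185]+.5)*15-.5).round()
    print(a,'mouth',P(.0596,.1207,-1),P(.0596,.1207,1),'floor',P(.046,.1207,-1),P(.046,.1207,1),'pin',P(.05,.1107),P(.067,.1107))
"
```

```text
pin end [ 0.0406 -0.0339] 0.0528 -39.8
pin root [ 0.0502 -0.0408] 0.0647 -39.1
block [ 0.0557 -0.048 ] 0.0736 -40.7
mouth L [ 0.0533 -0.0394] 0.0663 -36.5
mouth R [ 0.0558 -0.03  ] 0.0634 -28.3
floor [ 0.043  -0.0302] 0.0526 -35.1
nut [0.0033 0.0011] 0.0035 18.3
-34 mouth [311. 328.] [371. 373.] floor [372. 286.] [432. 330.] pin [384. 363.] [308. 417.]
-36 mouth [303. 320.] [361. 367.] floor [366. 280.] [424. 326.] pin [377. 358.] [298. 409.]
-38 mouth [296. 312.] [351. 361.] floor [361. 274.] [417. 321.] pin [370. 352.] [289. 401.]
-40 mouth [289. 305.] [342. 354.] floor [356. 267.] [409. 316.] pin [363. 346.] [280. 393.]
```

```bash
python3 -c "
from h import *
im,d=get_image('top'); b=im[160:192,230:270,::-1]
cv2.imwrite('pics/t4.png',cv2.resize(b,(750,600),interpolation=cv2.INTER_CUBIC))"
```

```text
(no output)
```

View pics/t4.png

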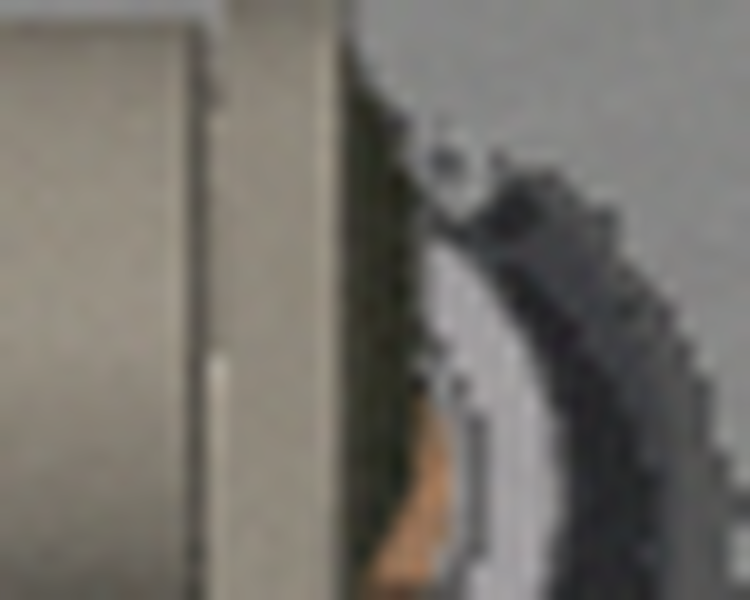

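>>> apply_moves(
  motion=[
    {"tx": 0, "ty": -0.14, "tz": 0.03, "turn": 2, "jaw": -0.3},
    {"tx": 0, "ty": -0.28, "tz": 0.03, "turn": 4, "jaw": -0.3},
    {"tx": 0, "ty": -0.28, "tz": 0.03, "turn": 4, "jaw": -0.3},
    {"tx": -0.02, "ty": 0.25, "tz": -0.3, "turn": 1, "jaw": -0.3},
    {"tx": -0.02, "ty": 0.3, "tz": -3.0, "turn": 1, "jaw": -0.3},
  ],
)

```text
time_s: 5.4
position: [0.4882, 0.0564, 0.1724]
tool_rot: [[0.698, -0.716, -0.003], [-0.716, -0.698, -0.0], [-0.002, 0.002, -1.0]]
ft_force: [-0.8, 0.2, -0.8]
grip_width: 0.0298
```

```bash
python3 -c "
from h import *
print(go(.42,-.16,.24,45))"
```

```text
(array([10.73, 20.  , -6.74]), np.float64(-90.7))
```

>>> apply_moves(
  motion=[
    {"tx": 0, "ty": 0, "tz": -4, "turn": 0, "jaw": -1},
    {"tx": 3, "ty": 4, "tz": -7, "turn": 0, "jaw": -1},
    {"tx": 7, "ty": 10, "tz": -7, "turn": 0, "jaw": -1},
    {"tx": 10, "ty": 16, "tz": -7, "turn": 0, "jaw": -1},
    {"tx": 10, "ty": 20, "tz": -7, "turn": 0, "jaw": -1},
  ],
)

```text
time_s: 5.82
position: [0.4441, -0.0987, 0.2415]
tool_rot: [[0.703, -0.712, -0.001], [-0.712, -0.703, -0.001], [0.0, 0.001, -1.0]]
ft_force: [0.3, -1.3, 0.7]
grip_width: 0.0002
```

```bash
python3 -c "
from h import *
A=[]
for n,(x,y) in(('top',(235,162)),('scene',(220,192))):
    im,d=get_image(n); cv2.imwrite(f'pics/{n}5.png',im[...,::-1])
    A.append(cv2.resize(im[y:y+35,x:x+28,::-1],(400,500),interpolation=cv2.INTER_CUBIC))
cv2.imwrite('pics/b5.png',np.hstack(A))"
```

```text
(no output)
```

View pics/b5.png

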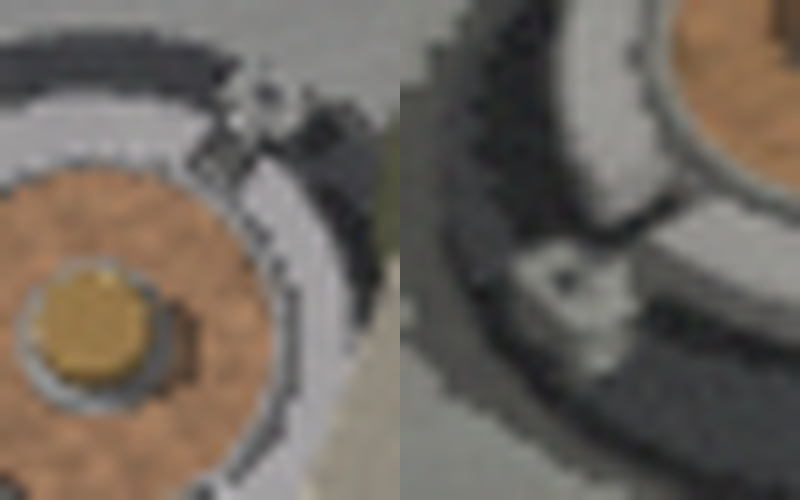

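Left half (top view): the notch runs from mouth (237,138) to floor (214,180), with the block at (268,97). The right half (scene view) agrees, with the pin showing in line with the notch. Checking the angles:

```bash
python3 -c "
from h import *
s=400/28
f=lambda c,z:ray('top',(c[0]+.5)/s-.5+235,(c[1]+.5)/s-.5+162,z)
N=f((95,322),.1397)[:2]; print('nut',N)
for n,c,z in(('mouth',(237,138),.1207),('floor',(214,180),.1207),('block',(268,97),.113),('pin?',(228,150),.1107)):
    for c0 in (C,N): 
        p=f(c,z)[:2]-c0; print(n,p.round(4),np.hypot(*p).round(4),np.degrees(np.arctan2(p[1],p[0])).round(1))
print(go(*C,.20,-45))
"
```

```text
nut [0.52829862 0.02163332]
mouth [ 0.0452 -0.0384] 0.0593 -40.3
mouth [ 0.0444 -0.038 ] 0.0585 -40.6
floor [ 0.0358 -0.0318] 0.0479 -41.6
floor [ 0.035  -0.0314] 0.0471 -41.9
block [ 0.0564 -0.0471] 0.0735 -39.9
block [ 0.0556 -0.0467] 0.0726 -40.0
pin? [ 0.0453 -0.0362] 0.058 -38.6
pin? [ 0.0445 -0.0358] 0.0572 -38.8
(array([ -2.91, -14.69,   4.07]), np.float64(-0.8))
```

The notch is at about -40.8° and the pin at about -39.8°, roughly 1 mm apart, which is inside the guiding range. Moving over the nut to press.

>>> apply_moves(
  motion=[
    {"tx": -0.8, "ty": -4, "tz": 0, "turn": 0, "jaw": -1},
    {"tx": -1.6, "ty": -8, "tz": 0, "turn": 0, "jaw": -1},
    {"tx": -2.4, "ty": -12, "tz": 1, "turn": 0, "jaw": -1},
    {"tx": -2.9, "ty": -14.7, "tz": 3, "turn": 0, "jaw": -1},
    {"tx": -2.9, "ty": -14.7, "tz": 6.5, "turn": 0, "jaw": -1},
  ],
)

```text
time_s: 6.33
position: [0.5309, 0.0257, 0.1773]
tool_rot: [[0.704, -0.71, 0.005], [-0.71, -0.704, -0.002], [0.005, -0.003, -1.0]]
ft_force: [0.2, -0.5, -0.9]
grip_width: 0.0001
```

```bash
python3 -c "
from h import *
print(go(*C,.157,-45), telemetry.observe()['ft_force'])"
```

```text
(array([0.01, 0.51, 2.03]), np.float64(-0.2)) [ 0.1810007  -0.46683857 -0.8938124 ]
```

>>> apply_moves(
  motion=[
    {"tx": 0, "ty": 0.5, "tz": 1.0, "turn": 0, "jaw": -1},
    {"tx": 0, "ty": 0.5, "tz": 1.7, "turn": 0, "jaw": -1},
    {"tx": 0, "ty": 0.5, "tz": 2.0, "turn": 0, "jaw": -1},
    {"tx": 0, "ty": 0.5, "tz": 2.2, "turn": 0, "jaw": -1},
    {"tx": 0, "ty": 0.5, "tz": 2.4, "turn": 0, "jaw": -1},
  ],
)

```text
time_s: 6.75
position: [0.5277, 0.0222, 0.1543]
tool_rot: [[0.705, -0.71, 0.007], [-0.71, -0.705, -0.002], [0.006, -0.004, -1.0]]
ft_force: [-2.5, 2.7, 3.9]
grip_width: 0.0001
```

>>> apply_moves(
  motion=[
    {"tx": 0, "ty": 0, "tz": 0.2, "turn": 0, "jaw": -1},
    {"tx": 0, "ty": 0, "tz": 0.35, "turn": 0, "jaw": -1},
    {"tx": 0, "ty": 0, "tz": 0.5, "turn": 0, "jaw": -1},
    {"tx": 0, "ty": 0, "tz": 0.6, "turn": 0, "jaw": -1},
    {"tx": 0, "ty": 0, "tz": 0.6, "turn": 0, "jaw": -1},
  ],
)

```text
time_s: 7.17
position: [0.5279, 0.0221, 0.1483]
tool_rot: [[0.705, -0.71, 0.007], [-0.71, -0.705, -0.002], [0.006, -0.004, -1.0]]
ft_force: [-1.7, 0.6, 2.0]
grip_width: -0.0003
```

The holder is going down freely. Carrying on to the seat, which should come at TCP z of about 0.146.

>>> apply_moves(
  motion=[
    {"tx": 0, "ty": 0, "tz": 0.12, "turn": 0, "jaw": -1},
    {"tx": 0, "ty": 0, "tz": 0.24, "turn": 0, "jaw": -1},
    {"tx": 0, "ty": 0, "tz": 0.32, "turn": 0, "jaw": -1},
    {"tx": 0, "ty": 0, "tz": 0.4, "turn": 0, "jaw": -1},
    {"tx": 0, "ty": 0, "tz": 0.4, "turn": 0, "jaw": -1},
  ],
)

```text
time_s: 7.58
position: [0.528, 0.0221, 0.1459]
tool_rot: [[0.705, -0.709, 0.009], [-0.709, -0.705, -0.002], [0.008, -0.005, -1.0]]
ft_force: [-7.4, 2.6, 18.4]
grip_width: 0.0
```

It stopped at 0.1459 with 18 N, which is the seat. Taking the hand away.

>>> apply_moves(
  motion=[
    {"tx": 0, "ty": 0, "tz": -1, "turn": 0, "jaw": -1},
    {"tx": 0, "ty": 0, "tz": -4, "turn": 0, "jaw": -1},
    {"tx": 0, "ty": 0, "tz": -8, "turn": 0, "jaw": -1},
    {"tx": 1.5, "ty": 4, "tz": -9, "turn": 0, "jaw": -1},
    {"tx": 3, "ty": 8, "tz": -9, "turn": 0, "jaw": -1},
  ],
)

```text
time_s: 8.0
position: [0.4941, -0.0527, 0.2384]
tool_rot: [[0.707, -0.707, 0.015], [-0.707, -0.708, -0.005], [0.014, -0.007, -1.0]]
ft_force: [0.5, -1.2, -0.4]
grip_width: 0.0001
```

>>> apply_moves(
  motion=[
    {"tx": 1.5, "ty": 4, "tz": 0, "turn": 0, "jaw": -1},
    {"tx": 2.5, "ty": 8, "tz": 0, "turn": 0, "jaw": -1},
    {"tx": 3, "ty": 10, "tz": 0, "turn": 0, "jaw": -1},
    {"tx": 3, "ty": 10, "tz": 0, "turn": 0, "jaw": -1},
    {"tx": 3, "ty": 10, "tz": 0, "turn": 0, "jaw": -1},
  ],
)

```text
time_s: 8.42
position: [0.4445, -0.1457, 0.2379]
tool_rot: [[0.706, -0.708, 0.015], [-0.708, -0.706, -0.005], [0.015, -0.007, -1.0]]
ft_force: [-0.3, 1.2, 0.5]
grip_width: 0.0002
```

```bash
python3 -c "
from h import *
A=[]
for n,(x,y) in(('top',(207,155)),('scene',(215,165))):
    im,d=get_image(n); cv2.imwrite(f'pics/{n}6.png',im[...,::-1])
    P=cloud(n,d); r=np.hypot(P[...,0]-C[0],P[...,1]-C[1]); Q=cloud(n,np.load(f'pics/{n}0.npy'))
    for lo,hi in((0,.009),(.022,.035)):
        m=(r<hi)&(r>=lo)&(P[...,2]<.16)&(P[...,2]>.09); r0=np.hypot(Q[...,0]-C[0],Q[...,1]-C[1]); k=(r0<hi)&(r0>=lo)&(Q[...,2]<.16)&(Q[...,2]>.09)
        print(n,lo,np.median(P[m][:,2]).round(4),np.median(Q[k][:,2]).round(4))
    A.append(cv2.resize(im[y:y+70,x:x+56,::-1],(400,500),interpolation=cv2.INTER_CUBIC))
cv2.imwrite('pics/b6.png',np.hstack(A)); s=telemetry.observe(); print(s['position'],s['ft_force'])"
```

```text
top 0 0.1311 0.1403
top 0.022 0.114 0.1246
scene 0 0.129 0.1397
scene 0.022 0.1127 0.1233
[ 0.44503125 -0.14433376  0.23792734] [-0.507254   -0.06414823 -0.35763167]
```

View pics/b6.png

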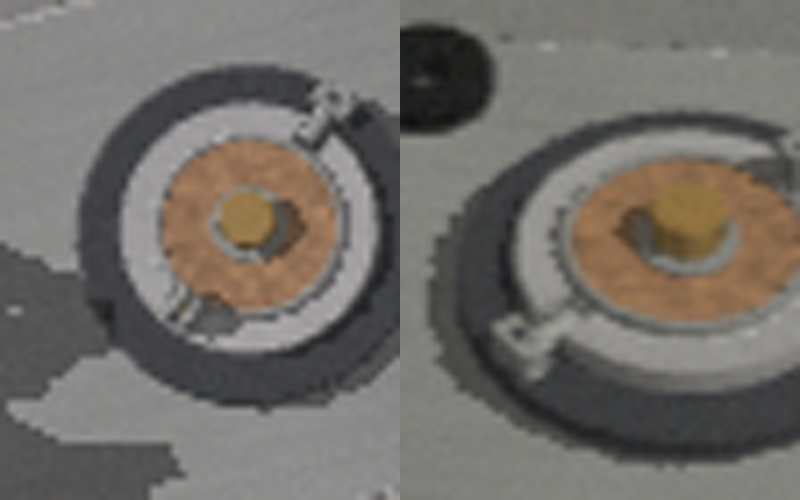

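The pin sits in the notch in both halves, at (318,125) and (565,320). Depth shows the holder 10.6 mm lower than at the start, so it is seated. Handing in.

```bash
python3 -c "
from rig import close_job
print(close_job())"
```

```text
the job is handed in; nothing more can be done
None
```

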